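# Clamp a cast block in the bench screw press

### The job

Clamp the grey cast block in the small screw press: take it out of the deep bin and set it upright on the press bed, its long side running into the throat, squarely under the round foot and with its end against the back fence - a hand coming from straight above is stopped by the press head and wheel, so it has to be put down on the way and taken again from the throat side. Then wind the handwheel clockwise (seen from above), with fresh grips on the rim, until the sprung foot bears on the block and is pushed in about half of its 10 mm travel; never bottom it out. Let go of everything and leave the other things where they are.

Things in the scene. Friction and masses are not known exactly. Their poses are not given: they have to be found in the camera images.
- block: Workpiece: grey cast block, black window, brass screws, 0.25 kg. Base 36 mm (own x) by 58 mm (own y), 28 mm high; centred on it an upper part 32 (x) by 36 mm (y), 20 mm high; 48 mm tall in all. Origin: centre of the underside; own z points out of its top. It starts standing upright on the bin's floor, its long side along the bin's short side.
- bin: Deep open parts bin of grey plastic, fixed: 88 mm (own x) by 124 mm (own y) over its rim, 72 mm high; inside 78 by 114 mm, floor 3 mm. Origin at the centre of its underside.
- bed_mark (a point): Point on the press's steel bed right below the ram axis, 30 mm above the bench. x points into the throat to the column, z up. Bed plate: x -52 to +50, y +-40 mm. Sides and front of the throat are open. The press is fixed.
- fence (a point): Middle of the front face's foot of the back fence on the bed, 30 mm beyond the ram axis; fence 12 mm high, 50 mm wide. A block against it has its origin 1 mm past the bed mark. Axes as bed_mark.
- head_nose (a point): Foremost point of the painted press head (50 mm wide, nose rounded about the ram axis, radius 24 mm), at its lower edge 99 mm above the bed; head top 156 mm above the bed. Under it the dark collar of the ram, radius 17 mm, its underside at first 70 to 74 mm above the bed.
- foot_tip (a point): Centre of the underside of the press's sprung foot: a black rubber-faced disc 32 mm across on a bright steel plunger below the ram. It starts 53 to 57 mm above the bed (5 to 9 mm above a standing block) and goes down with the ram.
- foot (a joint): How far the sprung foot is pushed up into the ram, m: 0 free, 0.005 half way, 0.010 bottomed out. It takes 6 N to start and 3 N more a mm.
- wheel (a joint): Angle of the handwheel, rad; grows clockwise seen from above and lowers ram, foot and wheel by 24 mm a turn (3.82 mm a rad). Stiff (0.12 N m); stays where it is left.
- wheel_center (a point): Centre of the handwheel on the vertical ram axis, level with the rim's centre line, at first 191 to 195 mm above the bed. Plain dark wheel, no crank handle: rim radius 50 mm to its centre line, round bar 13 mm thick; hub radius 15 mm; three spokes 10 mm thick, 120 degrees apart. Clear for 25 mm below the rim.
- spoke_end (a point): Point on the rim's centre line where one of the three spokes meets it; turns with the wheel.
- cord_dip (a point): Fixed point of the black power cord, 9 mm thick and solid, 30 mm above the bench. Left of it the cord sinks to the bench (y 0.24 at x 0.51) and over its edge; to the right it climbs steeply in front of the press: at y = 0.055 it is at x 0.48, z 0.08; at y = -0.035 at x 0.473, z 0.18; at y = -0.086 at x 0.468, z 0.32; at y = -0.107 at x 0.452, z 0.57.
- spool: Bystander: small solder spool, 48 mm across, 50 mm tall. Origin at the centre of its underside.
- flux: Bystander: small bottle with a black cap, 38 mm across, 69 mm tall. Origin at the centre of its underside.
- cutters: Bystander: blue-handled flush cutters lying flat, 62 x 123 x 12 mm. Origin at the centre of the underside.

How it is judged:
By the outcome, as a careful person would: the job done as asked, in the order asked, and still so for the second after the job is handed in, with the robot touching nothing.
It also fails if it takes over 72 s, if anything falls off the work surface, if the arm or the gripper's body presses on something with over 40 N, if the wrist force passes 120 N, or if a joint passes its speed limit or range.

### The arm

A 6-joint arm with a two-finger parallel gripper is mounted at the origin on a cart in front of the work surface, level with it; the furniture and walls round the work are solid. World frame = base frame: x ahead of the robot, y to its left, z up, the work surface at z = 0. Lengths are in m, angles in rad, forces in N, time in s.
With the tool pointing down it reaches from about 0.2 to 0.875 m from the base axis. Payload 3.4 kg.
Tool frame: the origin (TCP) lies at the centre of the arm's flange, where the gripper is bolted on; the fingertips stand 199 mm ahead of it and the grasp point (between the pads) lies 180 mm ahead of it; z points along the fingers, y is the line along which they close (so a half turn about z gives the same grasp; the last joint's range is limited). The gripper opens to 94 mm and grips with 3 to 60 N. Pads are 16 mm wide; open, the fingers measure 119 mm over their backs; the gripper's body (75 mm by 177 mm) begins 78 mm behind the grasp point.
Start: joints at [-1.248, 0.276, 1.505, -0, 1.361, -0.121], TCP at [0.247, -0.519, 0.405] pointing down, gripper open.
Joint ranges: [-2.89, 2.89], [-0.75, 2.08], [0.22, 2.7], [-1.18, 4.32], [0.11, 2.71], [-2.7, 2.7]. Speed limits (rad/s): [2.57, 2.57, 3.14, 3.14, 3.14, 3.14].

### API

Orientations are given as a unit quaternion [x, y, z, w].
In Python, from cell import get_obs, get_image, close_job gives the robot as it stands. The module is installed in compiled form; this text tells all that it offers.
- The arm moves only by the tool drive_tool, never from a script. Its argument "commands" is a list that holds one entry, the list of rows, each a list of 7 numbers: the shift along the tool's x, y, z in cm, then the turn, a rotation vector about the tool's x, y, z in degrees, then the finger opening in cm, from 0 to 9.4. A call has exactly 10 rows; each row shifts and turns the commanded pose from where the row before left it, along the tool's axes as they then stand; what a row does not reach is not made up. A row lasts 1/10 s, in which the tool goes at most 50 mm and 8.59 degrees, less where a joint would pass 70% of its speed; a pose out of reach is approached as far as the arm can. A call is refused whole if a number of a shift passes 5 or a number of a turn 8.59, either way. A call with a gripper value outside its range is refused whole. The fingers move at their own pace and stop on an object; the grip force is fixed at half the most. Time passes only in rows, so rows that do not move let the fingers close, or fill a call up. It gives the time, the measured TCP pose, the force, the opening and the grip force at its end, in the units of the state.
- get_obs(): the state, without advancing time (a new reading comes with each control period).
- get_image(name): name is "scene" or "top"; returns a dict with "img" (420x560x3 uint8, red, green, blue), "mtx" (3x3 intrinsics, pixels), "R" (3x3) and "t" (3): a world point X has camera coordinates R X + t. Camera axes: x right, y down, z forward; pixel columns grow to the right and rows downward; lengths in m; the calibration is good to about 2 mm. A picture is of the moment at which its call begins. There is no depth.
- close_job(): hands the job in; it is judged then, once.
The state is a dict: "time_s": time; "qpos": joint angles; "qd": joint speeds; "joint_efforts": joint torques, N m; "tool_pos": TCP position; "orientation": TCP orientation; "force": force on the tool from outside, world axes, zero at the start; "ft_torque": the same for the moment, N m; "gripper_width": opening from 0.0 (shut) to 1.0 (fully open); "finger_force": force on a finger pad.
Only numpy, scipy, OpenCV 4.12 (cv2) and the standard library are available. Lean on these libraries where they do the work, as an engineer would, in place of code of your own. Each camera call takes 0.05 s, during which the arm holds its last target. There are 200 camera calls.

## Working session

There is one attempt and no reset: what is moved stays moved. The work goes in short steps, Python scripts to look and compute and a tool call to move; the robot and the scene stay as the last step left them, time stands still between calls to the robot, and variables do not carry over. Pictures are saved under pics/ and viewed, at most 10 in all, crops included, and the job is handed in when it is done.

Besides the shell and the picture viewer there is one more tool, called after "Request:" as name(argument=value, ...), one argument or row to a line, values as JSON. drive_tool: Moves the arm, as the interface text tells. Its arguments: {"type":"object","properties":{"commands":{"type":"array"}},"required":["commands"]}

```bash
mkdir -p pics
python3 - <<'E'
from cell import *
import cv2,json
o=get_obs(); print({k:o[k] for k in('time_s','tool_pos','orientation','gripper_width')})
for n in('scene','top'):
    d=get_image(n); cv2.imwrite(f'pics/{n}0.png',cv2.resize(d['img'][:,:,::-1],(784,588)))
    print(n,d['mtx'],d['R'],d['t'])
E
```

```text
{'time_s': 0.0, 'tool_pos': array([ 0.24681311, -0.5191118 ,  0.40381712]), 'orientation': array([ 9.75482593e-01,  2.20074762e-01, -9.51853160e-05, -8.95224153e-04]), 'gripper_width': 0.9991553067815508}
scene [[466.82336536   0.         285.79146368]
 [  0.         466.82336536 210.49704294]
 [  0.           0.           1.        ]] [[-0.67230677 -0.74027112 -0.00151053]
 [-0.63487637  0.5776353  -0.5130979 ]
 [ 0.3807041  -0.34400019 -0.85832876]] [0.47597275 0.36692229 0.91878459]
top [[508.11020658   0.         275.30827685]
 [  0.         508.11020658 207.30189439]
 [  0.           0.           1.        ]] [[-0.02007471 -0.99978297  0.00556948]
 [-0.99889373  0.0198193  -0.04264392]
 [ 0.04252428 -0.00641938 -0.99907481]] [0.15455021 0.55048738 1.10958795]
```

View pics/scene0.png

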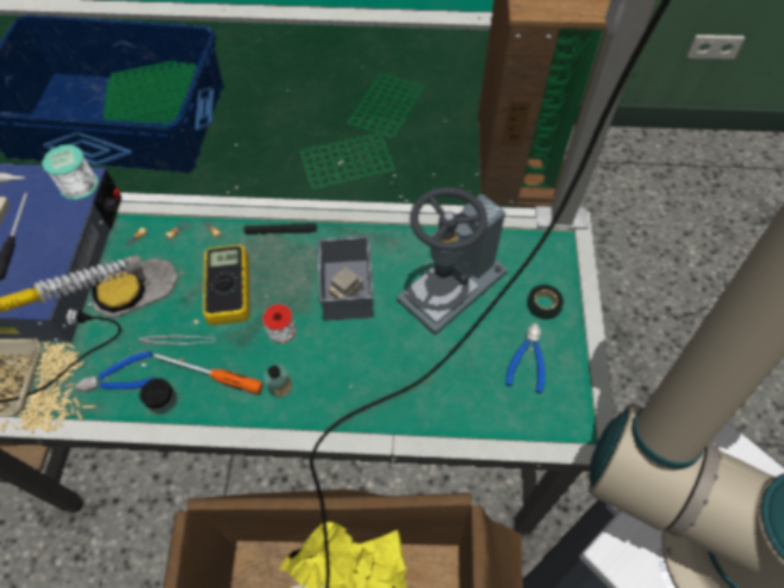

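View pics/top0.png

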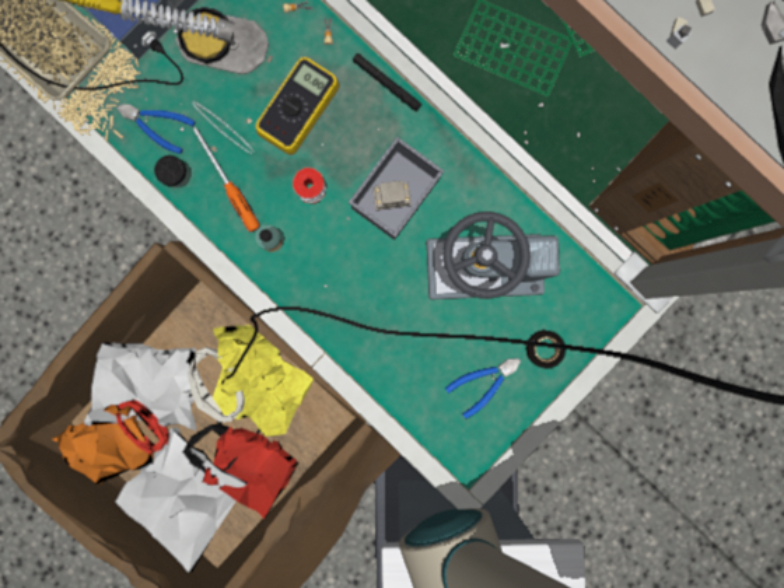

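```bash
cat > h.py <<'E'
from cell import *
import numpy as np,cv2
def ray(d,uv):
    v=d['R'].T@np.linalg.inv(d['mtx'])@np.array([uv[0],uv[1],1.]); return -d['R'].T@d['t'],v
def onz(d,uv,z):
    c,v=ray(d,uv); return c+v*(z-c[2])/v[2]
def proj(d,X):
    p=d['mtx']@(d['R']@np.array(X)+d['t']); return p[:2]/p[2]
def tri(d1,u1,d2,u2):
    c1,v1=ray(d1,u1);c2,v2=ray(d2,u2)
    s=np.linalg.lstsq(np.c_[v1,-v2],c2-c1,rcond=None)[0]
    a,b=c1+v1*s[0],c2+v2*s[1]; return (a+b)/2,np.linalg.norm(a-b)
E
python3 - <<'E'
from h import *
S,T=get_image('scene'),get_image('top')
f=1/1.4
print('wheel',tri(S,np.array([449,219])*f,T,np.array([487,255])*f),onz(T,np.array([487,255])*f,.223))
for p in [(400,142),(441,173),(396,237),(350,203)]: print('bin',onz(T,np.array(p)*f,.072))
for n,p,z in [('blk',(393,196),.04),('spool',(309,184),.05),('flux',(270,239),.069),('cut',(483,387),.01)]: print(n,onz(T,np.array(p)*f,z))
t=cv2.resize(T['img'][90:220,240:410,::-1],None,fx=4.6,fy=4.6,interpolation=cv2.INTER_CUBIC)
cv2.imwrite('pics/t1.png',t)
s=cv2.resize(S['img'][130:240,220:370,::-1],None,fx=5,fy=5,interpolation=cv2.INTER_CUBIC)
cv2.imwrite('pics/s1.png',s)
E
```

```text
wheel (array([0.58747569, 0.01296171, 0.21753151]), np.float64(0.00015701077315817238)) [0.58704274 0.0138408  0.223     ]
bin [0.77351169 0.11753952 0.072     ]
bin [0.72536418 0.05696332 0.072     ]
bin [0.63020216 0.1265253  0.072     ]
bin [0.68266268 0.19435709 0.072     ]
blk [0.69760928 0.12910969 0.04      ]
spool [0.71678466 0.25744534 0.05      ]
flux [0.63121234 0.31522554 0.069     ]
cut [ 0.39846463 -0.00654371  0.01      ]
```

View pics/t1.png

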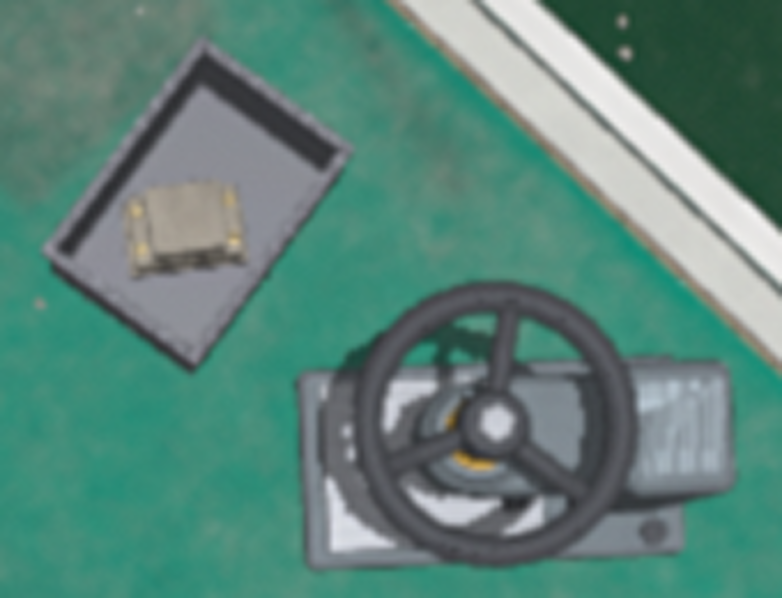

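View pics/s1.png

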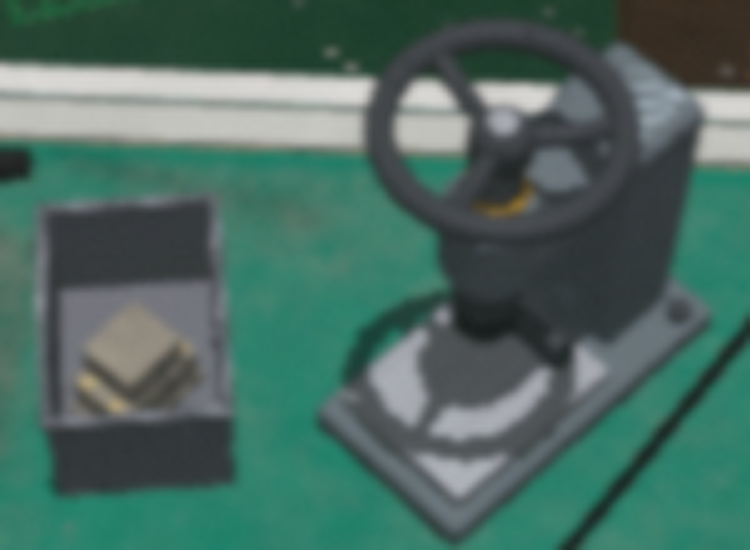

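The top crop shows the block in the bin with its long side nearly horizontal in the image (centre at 188,222, four brass screws), and the press with its throat open to the left (wheel centre at 497,424). The scene crop agrees (wheel centre at 502,129; bed front corners at 322,415 and 455,540).

Run:
```python
from h import *
S,T=get_image('scene'),get_image('top')
t=lambda u,v:np.array([240+u/4.6,90+v/4.6]); s=lambda u,v:np.array([220+u/5,130+v/5])
print('wheel',tri(S,s(502.5,129),T,t(497.5,424)))
# refine wheel by dark mask outer contour in top
g=T['img'].astype(int)
print('bed edges z.03'); P={}
for n,p in dict(fl=(302,372),fr=(312,567),br=(683,552)).items():
    P[n]=onz(T,t(*p),.03); print(n,P[n])
for n,p in dict(fl=(322,415),fr=(455,540),br=(710,318)).items(): print(n,onz(S,s(*p),.03))
for n,p in dict(fl=(322,415),fr=(455,540),br=(710,318)).items():
    q=dict(fl=(302,372),fr=(312,567),br=(683,552))[n]; print('tri',n,tri(S,s(*p),T,t(*q)))
L=[onz(T,t(*p),.031) for p in [(137,211),(143,247),(234,197),(236,243)]]
print('screws',*L,'mean',np.mean(L,0))
U=[onz(T,t(*p),.051) for p in [(152,187),(225,182),(232,240),(152,255)]]
print('upper',*U,'mean',np.mean(U,0))
V=[onz(S,s(*p),.051) for p in [(133,305),(188,345),(130,395),(80,350)]]
print('upper S',*V,'mean',np.mean(V,0))
B=[onz(T,t(*p),.072) for p in [(204,40),(352,150),(195,368),(47,250)]]
print('bin',*B,np.mean(B,0))
B=[onz(S,s(*p),.072) for p in [(42,205),(215,198),(232,415),(47,425)]]
print('binS',*B,np.mean(B,0))
# masks
hsv=cv2.cvtColor(T['img'],cv2.COLOR_RGB2HSV); 
c=hsv[130:160,265:300]; 
for y in range(128,154,3): print(' '.join('%3d,%3d,%3d'%tuple(T['img'][y,x]) for x in range(262,300,3)))
```

```text
wheel (array([0.58754319, 0.01305999, 0.21962011]), np.float64(0.000739591689693669))
bed edges z.03
fl [0.63071087 0.0760262  0.03      ]
fr [0.53833393 0.07339867 0.03      ]
br [ 0.54192886 -0.10192222  0.03      ]
fl [0.62058545 0.08373132 0.03      ]
fr [0.53053124 0.08329968 0.03      ]
br [ 0.53474695 -0.09151711  0.03      ]
tri fl (array([0.63321123, 0.07358141, 0.00270925]), np.float64(0.0016803818245536312))
tri fr (array([0.53962853, 0.07192063, 0.00230507]), np.float64(0.001333327073531052))
tri br (array([ 0.54340394, -0.10739388,  0.00361597]), np.float64(0.0016704810297642435))
screws [0.70870912 0.15257583 0.031     ] [0.69148845 0.15007132 0.031     ] [0.71451648 0.10645913 0.031     ] [0.69255203 0.1059809  0.031     ] mean [0.70181652 0.12877179 0.031     ]
upper [0.71613631 0.1453398  0.051     ] [0.71783592 0.11130467 0.051     ] [0.69059675 0.10862509 0.051     ] [0.68429021 0.14597319 0.051     ] mean [0.7022148  0.12781069 0.051     ]
upper S [0.71660462 0.11763807 0.051     ] [0.68196231 0.11290851 0.051     ] [0.6791995  0.15058685 0.051     ] [0.71393807 0
[... 1124 characters left out ...]
,147 166,158,146 166,159,148 155,146,130 146,140,129 141,143,152 140,142,151
142,142,150 142,142,152 158,150,139 186,174,140 167,160,149 168,161,150 160,153,143 156,149,140 137,131,122 152,144,132 154,147,135 141,143,152 131,133,141
143,143,151 142,142,152 155,147,140 168,161,147  92, 88, 82 100, 96, 89  95, 90, 83  76, 72, 67  91, 87, 81  95, 92, 86 108,104, 98 139,140,148 112,112,120
142,141,151 143,143,153 140,135,133 110,108,105 107,106,108 102,102,106 134,134,141 138,138,147 138,138,149 144,144,154 143,143,153 125,125,133  57, 98, 88
133,135,142 137,139,147 143,144,154 143,144,153 143,144,153 142,144,152 143,144,153 142,144,152 142,143,152 142,144,153 131,132,141  77, 92, 91  65,146,125
```

```bash
cat > plan.py <<'E'
# rows from the present pose through way points (pos, R, rows, opening cm); tracks the rounded pose
from h import *
from scipy.spatial.transform import Rotation as Ro, Slerp
def pose():
    o=get_obs(); return np.array(o['tool_pos']),Ro.from_quat(o['orientation'])
def tool(zdir,ydir):
    z=np.array(zdir,float);z/=np.linalg.norm(z);y=np.array(ydir,float);y-=z*(y@z);y/=np.linalg.norm(y)
    return Ro.from_matrix(np.c_[np.cross(y,z),y,z])
def plan(wps,pad=True):
    p,R=pose(); rows=[]
    for q,Q,n,g in wps:
        q=p if q is None else np.array(q); Q=R if Q is None else Q
        p0,R0=p.copy(),R; sl=Slerp([0,1],Ro.concatenate([R0,Q]))
        for k in range(1,n+1):
            a=np.round(R.inv().apply(p0+(q-p0)*k/n-p)*100,1 if n>3 else 2)
            r=np.round((R.inv()*sl(k/n)).as_rotvec(degrees=True),1)
            p=p+R.apply(a/100); R=R*Ro.from_rotvec(r,degrees=True)
            rows.append([float(x)+0. for x in [*a,*r,g]])
    while pad and len(rows)%10: rows.append([0.]*6+[wps[-1][3]])
    for i in range(0,len(rows),10): print('[['+','.join('['+','.join('%g'%x for x in r)+']' for r in rows[i:i+10])+']]')
    print('end',p.round(4),'max',np.abs(np.array(rows))[:,:6].max(0))
E
python3 - <<'E'
from plan import *
y=[.997,.075,0]; D=tool([0,0,-1],y)
p,R=pose(); sl=Slerp([0,1],Ro.concatenate([R,D]))
plan([([.26,-.28,.42],sl(.4),6,5.4),([.33,0,.42],sl(.85),7,5.4),([.44,.18,.42],D,5,5.4),([.7015,.130,.36],D,6,5.4),([.7015,.130,.31],D,6,5.4)])
E
```

```text
[[[1.9,-3.5,-0.3,0,0,-4.6,5.4],[2.2,-3.3,-0.2,0,0,-4.6,5.4],[2.4,-3.2,-0.3,0,0,-4.6,5.4],[2.7,-3,-0.2,0,0,-4.6,5.4],[3,-2.7,-0.3,0,0,-4.6,5.4],[3.1,-2.5,-0.2,0,0,-4.5,5.4],[3.8,-1.6,0,0,0,-4.4,5.4],[3.9,-1.3,0,0,0,-4.5,5.4],[4,-1,0,0,0,-4.4,5.4],[4.1,-0.7,0,0,0,-4.4,5.4]]]
[[[4.1,-0.4,0,0,0,-4.5,5.4],[4.1,-0.1,0,0,0,-4.4,5.4],[4.1,0.3,0,0,0,-4.4,5.4],[3.8,1.8,0,0,0,-2.1,5.4],[3.7,1.9,0,0,0,-2,5.4],[3.7,2.1,0,0,0,-2.1,5.4],[3.6,2.2,0,0,0,-2.1,5.4],[3.5,2.4,0,0,0,-2.1,5.4],[-1.2,4.3,1,0,0,0,5.4],[-1.1,4.3,1,0,0,0,5.4]]]
[[[-1.2,4.2,1,0,0,0,5.4],[-1.1,4.3,1,0,0,0,5.4],[-1.2,4.3,1,0,0,0,5.4],[-1.1,4.3,1,0,0,0,5.4],[0,0,0.8,0,0,0,5.4],[0,0,0.9,0,0,0,5.4],[0,0,0.8,0,0,0,5.4],[0,0,0.8,0,0,0,5.4],[0,0,0.8,0,0,0,5.4],[-0.1,0,0.9,0,0,0,5.4]]]
end [0.7019 0.1295 0.3097] max [4.1 4.3 1.  0.  0.  4.6]
```

Request:
drive_tool(
  commands=[
    [[1.9, -3.5, -0.3, 0, 0, -4.6, 5.4], [2.2, -3.3, -0.2, 0, 0, -4.6, 5.4], [2.4, -3.2, -0.3, 0, 0, -4.6, 5.4], [2.7, -3, -0.2, 0, 0, -4.6, 5.4], [3, -2.7, -0.3, 0, 0, -4.6, 5.4], [3.1, -2.5, -0.2, 0, 0, -4.5, 5.4], [3.8, -1.6, 0, 0, 0, -4.4, 5.4], [3.9, -1.3, 0, 0, 0, -4.5, 5.4], [4, -1, 0, 0, 0, -4.4, 5.4], [4.1, -0.7, 0, 0, 0, -4.4, 5.4]],
  ],
)

```text
time_s: 1.3
tool_pos: [0.3001, -0.1179, 0.4199]
orientation: [0.815, 0.579, 0.0, 0.001]
force: [0.2, -0.4, -0.4]
gripper_width: 0.574
finger_force: 0.0
```

Request:
drive_tool(
  commands=[
    [[4.1, -0.4, 0, 0, 0, -4.5, 5.4], [4.1, -0.1, 0, 0, 0, -4.4, 5.4], [4.1, 0.3, 0, 0, 0, -4.4, 5.4], [3.8, 1.8, 0, 0, 0, -2.1, 5.4], [3.7, 1.9, 0, 0, 0, -2, 5.4], [3.7, 2.1, 0, 0, 0, -2.1, 5.4], [3.6, 2.2, 0, 0, 0, -2.1, 5.4], [3.5, 2.4, 0, 0, 0, -2.1, 5.4], [-1.2, 4.3, 1, 0, 0, 0, 5.4], [-1.1, 4.3, 1, 0, 0, 0, 5.4]],
  ],
)

```text
time_s: 2.3
tool_pos: [0.5287, 0.1653, 0.3997]
orientation: [0.678, 0.735, 0.0, 0.0]
force: [1.1, 0.3, 0.6]
gripper_width: 0.573
finger_force: 0.0
```

Request:
drive_tool(
  commands=[
    [[-1.2, 4.2, 1, 0, 0, 0, 5.4], [-1.1, 4.3, 1, 0, 0, 0, 5.4], [-1.2, 4.3, 1, 0, 0, 0, 5.4], [-1.1, 4.3, 1, 0, 0, 0, 5.4], [0, 0, 0.8, 0, 0, 0, 5.4], [0, 0, 0.9, 0, 0, 0, 5.4], [0, 0, 0.8, 0, 0, 0, 5.4], [0, 0, 0.8, 0, 0, 0, 5.4], [0, 0, 0.8, 0, 0, 0, 5.4], [-0.1, 0, 0.9, 0, 0, 0, 5.4]],
  ],
)

```text
time_s: 3.3
tool_pos: [0.7012, 0.1298, 0.31]
orientation: [0.68, 0.734, 0.0, 0.0]
force: [0.6, 0.0, 0.1]
gripper_width: 0.574
finger_force: 0.0
```

Request:
drive_tool(
  commands=[
    [[0, 0, 1.6, 0, 0, 0, 5.4], [0, 0, 1.6, 0, 0, 0, 5.4], [0, 0, 1.6, 0, 0, 0, 5.4], [0, 0, 1.6, 0, 0, 0, 5.4], [0, 0, 1.2, 0, 0, 0, 5.4], [0, 0, 1, 0, 0, 0, 5.4], [0, 0, 0.6, 0, 0, 0, 5.4], [0, 0, 0.4, 0, 0, 0, 5.4], [0, 0, 0, 0, 0, 0, 5.4], [0, 0, 0, 0, 0, 0, 3]],
  ],
)

```text
time_s: 4.3
tool_pos: [0.7021, 0.1294, 0.2142]
orientation: [0.68, 0.733, 0.0, 0.0]
force: [0.2, 0.2, 0.0]
gripper_width: 0.523
finger_force: 0.0
```

Request:
drive_tool(
  commands=[
    [[0, 0, 0, 0, 0, 0, 2], [0, 0, 0, 0, 0, 0, 0], [0, 0, 0, 0, 0, 0, 0], [0, 0, 0, 0, 0, 0, 0], [0, 0, -1, 0, 0, 0, 0], [0, 0, -2, 0, 0, 0, 0], [0, 0, -2, 0, 0, 0, 0], [0, 0, -3, 0, 0, 0, 0], [0, 0, -3, 0, 0, 0, 0], [0, 0, -1, 0, 0, 0, 0]],
  ],
)

```text
time_s: 5.3
tool_pos: [0.7024, 0.1295, 0.3375]
orientation: [0.68, 0.733, 0.002, 0.002]
force: [0.4, -0.2, -1.4]
gripper_width: 0.38
finger_force: 29.8
```

Run:
```python
from plan import *
S,T=get_image('scene'),get_image('top')
cv2.imwrite('pics/p2.png',np.hstack([cv2.resize(S['img'][90:260,200:400,::-1],(400,340)),cv2.resize(T['img'][60:230,200:400,::-1],(400,340))]))
print(get_obs()['qpos'])
y=[1,.0195,0]; D=tool([0,0,-1],y)
plan([([.57,.118,.33],D,6,0),([.57,.118,.226],D,7,0),([.57,.118,.216],D,4,0),(None,None,3,0)])
```

```text
[ 8.50649834e-02  5.22212844e-01  1.28141757e+00 -6.04736275e-05
  1.33460715e+00  9.47542034e-03]
[[[0,-2.2,0.1,0,0,0.5,0],[-0.1,-2.2,0.1,0.1,0,0.6,0],[0,-2.2,0.1,0,0,0.5,0],[-0.1,-2.2,0,0,0,0.5,0],[-0.1,-2.2,0.1,0.1,0,0.6,0],[-0.2,-2.2,0.1,0,0,0.5,0],[0,0,1.5,0,0,0,0],[0,0,1.5,0,0,0,0],[0,0,1.5,0,0,0,0],[0,0,1.5,0,0,0,0]]]
[[[0,0,1.4,0,0,0,0],[0,0,1.5,0,0,0,0],[0,0,1.5,0,0,0,0],[0,0,0.3,0,0,0,0],[0,0,0.2,0,0,0,0],[0,0,0.3,0,0,0,0],[0,0,0.2,0,0,0,0],[0,0,0,0,0,0,0],[0,0,0,0,0,0,0],[0,0,0,0,0,0,0]]]
end [0.5705 0.1176 0.2163] max [0.2 2.2 1.5 0.1 0.  0.6]
```

View pics/p2.png

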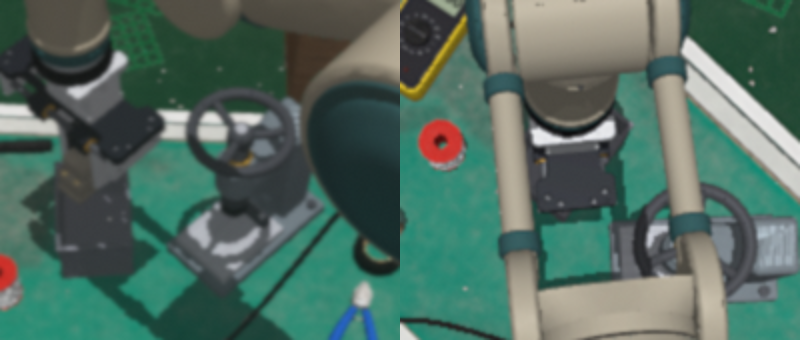

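Left: the block hangs in the fingers above the bin at (75,185), held on its 36 mm base. Right: the arm hides the block, and the spool at (440,143) is untouched.

Request:
drive_tool(
  commands=[
    [[0, -2.2, 0.1, 0, 0, 0.5, 0], [-0.1, -2.2, 0.1, 0, 0, 0.6, 0], [0, -2.2, 0.1, 0, 0, 0.5, 0], [-0.1, -2.2, 0, 0, 0, 0.5, 0], [-0.1, -2.2, 0.1, 0, 0, 0.6, 0], [-0.2, -2.2, 0.1, 0, 0, 0.5, 0], [0, 0, 1.5, 0, 0, 0, 0], [0, 0, 1.5, 0, 0, 0, 0], [0, 0, 1.5, 0, 0, 0, 0], [0, 0, 1.5, 0, 0, 0, 0]],
  ],
)

```text
time_s: 6.4
tool_pos: [0.5692, 0.1174, 0.2662]
orientation: [0.7, 0.714, -0.001, -0.001]
force: [-0.9, 0.5, -1.2]
gripper_width: 0.381
finger_force: 29.8
```

Request:
drive_tool(
  commands=[
    [[0, 0, 1.4, 0, 0, 0, 0], [0, 0, 1.5, 0, 0, 0, 0], [0, 0, 1.5, 0, 0, 0, 0], [0, 0, 0.3, 0, 0, 0, 0], [0, 0, 0.2, 0, 0, 0, 0], [0, 0, 0.3, 0, 0, 0, 0], [0, 0, 0.2, 0, 0, 0, 0], [0, 0, 0.2, 0, 0, 0, 0], [0, 0, 0.1, 0, 0, 0, 0], [0, 0, 0.1, 0, 0, 0, 0]],
  ],
)

```text
time_s: 7.4
tool_pos: [0.5704, 0.1175, 0.2112]
orientation: [0.7, 0.714, 0.0, 0.0]
force: [-2.5, -0.4, 6.6]
gripper_width: 0.381
finger_force: 29.8
```

Run:
```python
from plan import *
o=get_obs();print(o['tool_pos'],o['force'],o['gripper_width'])
p,R=pose()
bx=np.array([.0195,-1,0]); a=np.radians(40)
zd=bx*np.cos(a)-np.array([0,0,1])*np.sin(a); Q=tool(zd,[1,.0195,0])
c=np.array([p[0],p[1],0])          # block centre
g=c-bx*.008+[0,0,.024]
t=g-.18*zd; pre=t-.09*zd; 
print('target',t,'pre',pre)
plan([(None,None,3,5.4),(p+[0,0,.08],R,4,5.4),(p+[0,.10,.12],R,3,5.4),(pre+[0,.0,.06],Q,6,5.4),(pre,Q,4,5.4)])
```

```text
[0.57036393 0.1175217  0.21124598] [-2.51766007 -0.3642218   6.61330223] 0.3810496371518948
target [0.56751911 0.2634097  0.13970177] pre [0.56617471 0.3323537  0.19755265]
[[[0,0,0,0,0,0,5.4],[0,0,0,0,0,0,5.4],[0,0,0,0,0,0,5.4],[0,0,-2,0,0,0,5.4],[0,0,-2,0,0,0,5.4],[0,0,-2,0,0,0,5.4],[0,0,-2,0,0,0,5.4],[3.33,0.07,-1.33,0,0,0,5.4],[3.33,0.07,-1.34,0,0,0,5.4],[3.34,0.06,-1.33,0,0,0,5.4]]]
[[[1.9,0,1.2,0,-8.3,0,5.4],[2.1,-0.1,1,0,-8.4,0,5.4],[2.2,0,0.6,0,-8.3,0,5.4],[2.2,0,0.3,0,-8.3,0,5.4],[2.3,-0.1,0,0,-8.4,0,5.4],[2.2,0,-0.4,0,-8.3,0,5.4],[1.2,0,1,0,0,0,5.4],[1.1,0,0.9,0,0,0,5.4],[1.2,0,1,0,0,0,5.4],[1.1,0,1,0,0,0,5.4]]]
end [0.5661 0.3318 0.1976] max [3.34 0.1  2.   0.   8.4  0.  ]
```

Request:
drive_tool(
  commands=[
    [[0, 0, 0, 0, 0, 0, 5.4], [0, 0, 0, 0, 0, 0, 5.4], [0, 0, 0, 0, 0, 0, 5.4], [0, 0, -2, 0, 0, 0, 5.4], [0, 0, -2, 0, 0, 0, 5.4], [0, 0, -2, 0, 0, 0, 5.4], [0, 0, -2, 0, 0, 0, 5.4], [3.3, 0, -1.3, 0, 0, 0, 5.4], [3.3, 0, -1.3, 0, 0, 0, 5.4], [3.3, 0, -1.3, 0, 0, 0, 5.4]],
  ],
)

```text
time_s: 8.4
tool_pos: [0.5683, 0.2173, 0.3304]
orientation: [0.7, 0.714, 0.0, 0.0]
force: [1.3, 0.8, -0.1]
gripper_width: 0.57
finger_force: 0.0
```

Request:
drive_tool(
  commands=[
    [[1.9, 0, 1.2, 0, -8.3, 0, 5.4], [2.1, -0.1, 1, 0, -8.4, 0, 5.4], [2.2, 0, 0.6, 0, -8.3, 0, 5.4], [2.2, 0, 0.3, 0, -8.3, 0, 5.4], [2.3, -0.1, 0, 0, -8.4, 0, 5.4], [2.2, 0, -0.4, 0, -8.3, 0, 5.4], [0, 0, 0, 0, 0, 0, 5.4], [0, 0, 0, 0, 0, 0, 5.4], [0, 0, 0, 0, 0, 0, 5.4], [0, 0, 0, 0, 0, 0, 5.4]],
  ],
)

```text
time_s: 9.4
tool_pos: [0.5645, 0.3297, 0.2583]
orientation: [0.636, 0.647, -0.295, 0.301]
force: [0.9, -0.8, 0.3]
gripper_width: 0.58
finger_force: 0.0
```

Run:
```python
from plan import *
o=get_obs();print(o['tool_pos'],o['qpos'],o['gripper_width'])
S,T=get_image('scene'),get_image('top')
cv2.imwrite('pics/p3.png',np.hstack([cv2.resize(S['img'][90:260,200:400,::-1],(400,340)),cv2.resize(T['img'][60:230,200:400,::-1],(400,340))]))
bx=np.array([.0195,-1,0]); a=np.radians(40)
zd=bx*np.cos(a)-np.array([0,0,1])*np.sin(a); Q=tool(zd,[1,.0195,0])
t=np.array([0.56752,0.2634,0.1397]); pre=t-.09*zd
plan([(pre,Q,6,5.4),(t,Q,7,5.4),(None,None,3,5.4),(None,None,4,0)])
```

```text
[0.56450624 0.32967065 0.25826815] [ 0.6083795   0.66576356  1.39227261 -0.69121769  1.64402024  0.74539199] 0.5802644535731659
[[[0.8,0,0.6,0,0,0,5.4],[0.8,0.1,0.6,0,0,0,5.4],[0.8,0,0.7,0,-0.1,-0.1,5.4],[0.8,0,0.6,0,0,0,5.4],[0.8,0,0.6,0,0,0,5.4],[0.8,0.1,0.6,0,0,0,5.4],[0,0,1.3,0,0,0,5.4],[0,0,1.3,0,0,0,5.4],[0,0,1.3,0,0,0,5.4],[0,0,1.2,0,0,0,5.4]]]
[[[0,0,1.3,0,0,0,5.4],[0,0,1.3,0,0,0,5.4],[0,0,1.3,0,0,0,5.4],[0,0,0,0,0,0,5.4],[0,0,0,0,0,0,5.4],[0,0,0,0,0,0,5.4],[0,0,0,0,0,0,0],[0,0,0,0,0,0,0],[0,0,0,0,0,0,0],[0,0,0,0,0,0,0]]]
end [0.5678 0.2635 0.1397] max [0.8 0.1 1.3 0.  0.1 0.1]
```

View pics/p3.png

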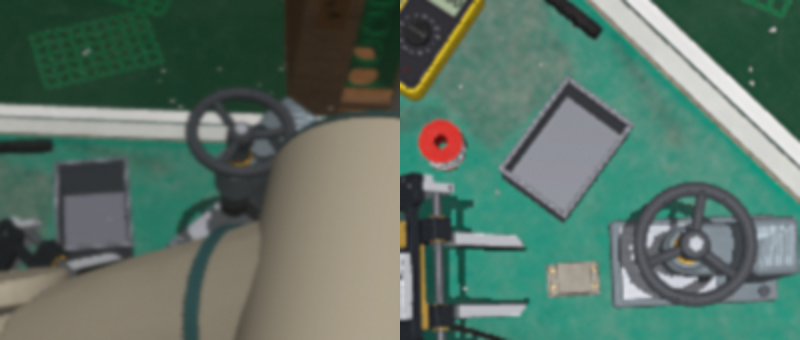

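The right half shows the block standing on the bench at (573,279), between the open fingers' lines and in front of the press. The bin is empty.

Request:
drive_tool(
  commands=[
    [[0.8, 0, 0.6, 0, 0, 0, 5.4], [0.8, 0.1, 0.6, 0, 0, 0, 5.4], [0.8, 0, 0.7, 0, 0, 0, 5.4], [0.8, 0, 0.6, 0, 0, 0, 5.4], [0.8, 0, 0.6, 0, 0, 0, 5.4], [0.8, 0.1, 0.6, 0, 0, 0, 5.4], [0, 0, 1.3, 0, 0, 0, 5.4], [0, 0, 1.3, 0, 0, 0, 5.4], [0, 0, 1.3, 0, 0, 0, 5.4], [0, 0, 1.2, 0, 0, 0, 5.4]],
  ],
)

```text
time_s: 10.5
tool_pos: [0.5668, 0.2933, 0.1624]
orientation: [0.635, 0.647, -0.296, 0.302]
force: [-0.2, -0.2, 0.4]
gripper_width: 0.576
finger_force: 0.0
```

Run:
```python
from plan import *
o=get_obs();print(o['tool_pos'],o['qpos'],o['force'])
T=get_image('top')
print('block px centre', onz(T,(286.5,199.5),.04))
m=(T['img'][...,0].astype(int)-T['img'][...,2]>8)&(T['img'][...,0]>110); m[:185]=0;m[215:]=0;m[:,:265]=0;m[:,310:]=0
n,l,st,ce=cv2.connectedComponentsWithStats(m.astype(np.uint8)); i=1+np.argmax(st[1:,4]); print(st[i],ce[i],onz(T,ce[i],.042))
```

```text
[0.5667753  0.29328282 0.16243762] [ 0.5650063   0.74321501  1.51958635 -0.71865171  1.46705875  0.84760699] [-0.21177412 -0.24454898  0.41613354]
block px centre [0.56855852 0.11930982 0.04      ]
[274 191  26  17 384] [286.29947917 199.04947917] [0.5694207  0.11977761 0.042     ]
```

Request:
drive_tool(
  commands=[
    [[0, 0, 1.3, 0, 0, 0, 5.4], [0, 0, 1.3, 0, 0, 0, 5.4], [0, 0, 0.9, 0, 0, 0, 5.4], [0, 0, 0, 0, 0, 0, 5.4], [0, 0, 0, 0, 0, 0, 3], [0, 0, 0, 0, 0, 0, 0], [0, 0, 0, 0, 0, 0, 0], [0, 0, 0, 0, 0, 0, 0], [0, 0, 0, 0, 0, 0, 0], [0, 0, 0, 0, 0, 0, 0]],
  ],
)

```text
time_s: 11.55
tool_pos: [0.5674, 0.2682, 0.1409]
orientation: [0.635, 0.647, -0.295, 0.302]
force: [0.0, 2.4, 1.3]
gripper_width: 0.382
finger_force: 29.8
```

Run:
```python
from plan import *
o=get_obs();print(o['tool_pos'],o['qpos'],o['force'],o['gripper_width'],o['finger_force'])
p,R=pose()
bx=np.array([.0195,-1,0]);a=np.radians(40)
zd=bx*np.cos(a)-np.array([0,0,1])*np.sin(a); Q=tool(zd,[1,.0195,0])
g=p+.18*R.as_matrix()[:,2]; print('grasp pt',g)
off=g-np.array([g[0],.119,0])  # grasp rel. to block origin
ax=np.array([.5875,.013,.030])
t=ax+bx*(.001-.008)+[0,off[1]-0,0]+[0,0,.003]; t[2]+=g[2]
print('grasp target 8mm short',t)
tt=t-.18*zd
print('tcp',tt)
plan([(p+[0,0,.04],Q,3,0),([tt[0],p[1],p[2]+.042],Q,3,0),(tt+[0,.03,.006],Q,5,0),(tt,Q,5,0),(None,None,4,0)])
```

```text
[0.56744367 0.26823612 0.14085658] [ 0.5342637   0.75383277  1.57026412 -0.74280862  1.40441983  0.87180951] [0.03275859 2.4033066  1.3488585 ] 0.38186761437655486 29.844254851341248
grasp pt [0.57031819 0.13043251 0.02508999]
grasp target 8mm short [0.5873635  0.03143251 0.05808999]
tcp [0.58467468 0.16932051 0.17379176]
[[[-1.02,0,-0.86,0,0,0,0],[-1.02,0,-0.86,0,0,0,0],[-1.02,0,-0.85,0.1,0,0,0],[-0.06,0.58,-0.04,0,0,0,0],[-0.06,0.57,-0.03,0,0,0,0],[-0.06,0.58,-0.04,0,0,0,0],[-0.8,0,1.1,0,0,0,0],[-0.9,-0.1,1.1,0,0,0,0],[-0.8,0,1.1,0,0,0,0],[-0.9,0,1.1,0,0,0,0]]]
[[[-0.8,0,1.1,0,0,0,0],[-0.3,0,0.5,0,0,0,0],[-0.3,0,0.6,0,0,0,0],[-0.3,-0.1,0.5,0,0,0,0],[-0.3,0,0.5,0,0,0,0],[-0.3,0,0.6,0,0,0,0],[0,0,0,0,0,0,0],[0,0,0,0,0,0,0],[0,0,0,0,0,0,0],[0,0,0,0,0,0,0]]]
end [0.5846 0.1688 0.1738] max [1.02 0.58 1.1  0.1  0.   0.  ]
```

Run:
```python
from plan import *
p,R=pose()
bx=np.array([.0195,-1,0]);a=np.radians(40)
zd=bx*np.cos(a)-np.array([0,0,1])*np.sin(a); Q=tool(zd,[1,.0195,0])
tt=np.array([0.58467468,0.16932051,0.17379176])
plan([(p+[0,0,.04],Q,3,0),([tt[0],p[1],p[2]+.042],Q,3,0),(tt+[0,.03,-.001],Q,6,0),(tt-[0,0,.001],Q,6,0),(None,None,2,0)])
```

```text
[[[-1.02,0,-0.86,0,0,0,0],[-1.02,0,-0.86,0,0,0,0],[-1.02,0,-0.85,0.1,0,0,0],[-0.06,0.58,-0.04,0,0,0,0],[-0.06,0.57,-0.03,0,0,0,0],[-0.06,0.58,-0.04,0,0,0,0],[-0.6,0,1,0,0,0,0],[-0.6,0,1,0,0,0,0],[-0.6,-0.1,1,0,0,0,0],[-0.6,0,1,0,0,0,0]]]
[[[-0.6,0,0.9,0,0,0,0],[-0.7,0,1,0,0,0,0],[-0.3,0,0.4,0,0,0,0],[-0.3,0,0.4,0,0,0,0],[-0.3,0,0.4,0,0,0,0],[-0.4,-0.1,0.3,0,0,0,0],[-0.3,0,0.4,0,0,0,0],[-0.3,0,0.4,0,0,0,0],[0,0,0,0,0,0,0],[0,0,0,0,0,0,0]]]
end [0.5846 0.1694 0.173 ] max [1.02 0.58 1.   0.1  0.   0.  ]
```

Request:
drive_tool(
  commands=[
    [[-1, 0, -0.9, 0, 0, 0, 0], [-1, 0, -0.8, 0, 0, 0, 0], [-1.1, 0, -0.9, 0, 0, 0, 0], [0, 0.6, 0, 0, 0, 0, 0], [-0.1, 0.6, -0.1, 0, 0, 0, 0], [-0.1, 0.5, 0, 0, 0, 0, 0], [-0.6, 0, 1, 0, 0, 0, 0], [-0.6, 0, 1, 0, 0, 0, 0], [-0.6, 0, 1, 0, 0, 0, 0], [-0.6, 0, 1, 0, 0, 0, 0]],
  ],
)

```text
time_s: 12.55
tool_pos: [0.5849, 0.22, 0.1753]
orientation: [0.634, 0.647, -0.297, 0.302]
force: [0.3, 0.7, -2.0]
gripper_width: 0.378
finger_force: 29.8
```

Run:
```python
from plan import *
o=get_obs();print(o['tool_pos'],o['qpos'],o['force'],o['gripper_width'],o['finger_force'])
p,R=pose()
bx=np.array([.0195,-1,0]);a=np.radians(40)
zd=bx*np.cos(a)-np.array([0,0,1])*np.sin(a); Q=tool(zd,[1,.0195,0])
tt=np.array([0.58467468,0.16932051,0.17379176])
plan([(tt+[0,.03,-.001],Q,2,0),(tt-[0,0,.001],Q,6,0),(None,None,2,0)])
S,T=get_image('scene'),get_image('top')
cv2.imwrite('pics/p4.png',np.hstack([cv2.resize(S['img'][110:240,220:370,::-1],(400,347)),cv2.resize(T['img'][130:230,250:365,::-1],(400,347))]))
```

```text
[0.58494961 0.22000312 0.17529531] [ 0.46070686  0.69892162  1.58374132 -0.77962547  1.399003    0.80163417] [ 0.25557374  0.7013442  -1.99832003] 0.37802797472956984 29.828701615333557
[[[-0.57,-0.03,0.87,0,0,0,0],[-0.57,-0.04,0.88,-0.1,0,0,0],[-0.3,0,0.4,0,0,0,0],[-0.3,0,0.4,0,0,0,0],[-0.4,0,0.3,0,0,0,0],[-0.3,0,0.4,0,0,0,0],[-0.3,0,0.4,0,0,0,0],[-0.3,-0.1,0.4,0,0,0,0],[0,0,0,0,0,0,0],[0,0,0,0,0,0,0]]]
end [0.5843 0.1694 0.1726] max [0.57 0.1  0.88 0.1  0.   0.  ]
```

View pics/p4.png

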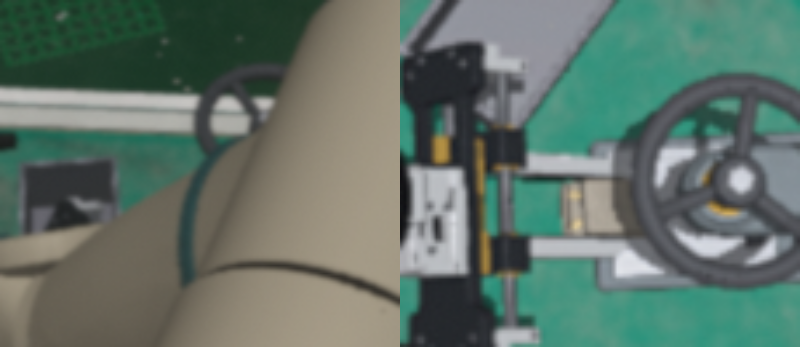

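The right half shows the block between the fingers at (600,207), entering the throat in line with the hub at (740,182). The arm hides the view on the left.

Run:
```python
from plan import *
T=get_image('top')
# block ledge screw pair px (575,192),(575,226); upper top edge rows 180..233 at col 605
f=lambda u,v:(250+u*115/400,130+v*100/347)
for uv,z in [((575,192),.061),((575,226),.061),((605,180),.081),((605,233),.081),((602,148),.223),((740,182),.225)]: print(onz(T,f(*uv),z))
```

```text
[ 0.5919791  -0.15317684  0.061     ]
[ 0.5712218  -0.15251561  0.061     ]
[ 0.59721488 -0.16566136  0.081     ]
[ 0.56545618 -0.1646266   0.081     ]
[ 0.60150048 -0.12186953  0.223     ]
[ 0.58228086 -0.19191732  0.225     ]
```

Request:
drive_tool(
  commands=[
    [[-0.6, 0, 0.8, 0, 0, 0, 0], [-0.5, 0, 0.9, 0, 0, 0, 0], [-0.3, 0, 0.4, 0, 0, 0, 0], [-0.3, 0, 0.4, 0, 0, 0, 0], [-0.4, 0, 0.3, 0, 0, 0, 0], [-0.3, 0, 0.4, 0, 0, 0, 0], [-0.3, 0, 0.4, 0, 0, 0, 0], [-0.3, 0, 0.4, 0, 0, 0, 0], [0, 0, 0, 0, 0, 0, 0], [0, 0, 0, 0, 0, 0, 0]],
  ],
)

```text
time_s: 13.7
tool_pos: [0.5862, 0.1715, 0.1731]
orientation: [0.635, 0.647, -0.296, 0.302]
force: [-0.2, -0.1, -1.2]
gripper_width: 0.381
finger_force: 29.8
```

Run:
```python
from plan import *
o=get_obs();print(o['tool_pos'],o['qpos'],o['force'],o['gripper_width'],o['finger_force'])
p,R=pose(); print('grasp',p+.18*R.as_matrix()[:,2], R.as_matrix())
```

```text
[0.58624496 0.17151067 0.17306015] [ 0.39426329  0.67689107  1.64577794 -0.82301696  1.33434073  0.79659719] [-0.20754879 -0.13832382 -1.18837807] 0.3809535916776036 29.82846200466156
grasp [0.58892611 0.0336609  0.0573439 ] [[-1.24830020e-02  9.99811135e-01  1.48952989e-02]
 [ 6.42746894e-01  1.94343786e-02 -7.65832054e-01]
 [-7.65976896e-01  1.40240195e-05 -6.42868101e-01]]
```

Request:
drive_tool(
  commands=[
    [[0.1, -0.05, 0.1, 0, 0, 0, 0], [0.05, 0, 0.03, 0, 0, 0, 0], [-0.1, 0, 0.12, 0, 0, 0, 0], [-0.1, 0, 0.12, 0, 0, 0, 0], [-0.1, 0, 0.12, 0, 0, 0, 0], [-0.1, 0, 0.12, 0, 0, 0, 0], [-0.06, 0, 0.08, 0, 0, 0, 0], [-0.03, 0, 0.04, 0, 0, 0, 0], [0, 0, 0, 0, 0, 0, 0], [0, 0, 0, 0, 0, 0, 0]],
  ],
)

```text
time_s: 14.7
tool_pos: [0.5859, 0.1638, 0.171]
orientation: [0.635, 0.647, -0.296, 0.302]
force: [-0.8, 0.4, -1.9]
gripper_width: 0.384
finger_force: 29.8
```

Run:
```python
from plan import *
o=get_obs();p,R=pose();print(o['tool_pos'],o['force'],o['ft_torque'],'grasp',p+.18*R.as_matrix()[:,2])
```

```text
[0.58591281 0.16382203 0.17103375] [-0.79806831  0.41254307 -1.89268554] [ 0.62117395 -0.04178028 -0.00740697] grasp [0.58863071 0.0259573  0.05533618]
```

Request:
drive_tool(
  commands=[
    [[-0.03, -0.02, 0.04, 0, 0, 0, 0], [-0.03, -0.02, 0.04, 0, 0, 0, 0], [-0.03, 0, 0.04, 0, 0, 0, 0], [-0.03, 0, 0.04, 0, 0, 0, 0], [0, 0, 0, 0, 0, 0, 0], [0, 0, 0, 0, 0, 0, 0], [0, 0, 0, 0, 0, 0, 0], [0, 0, 0, 0, 0, 0, 0], [0, 0, 0, 0, 0, 0, 0], [0, 0, 0, 0, 0, 0, 0]],
  ],
)

```text
time_s: 15.7
tool_pos: [0.5856, 0.1631, 0.1713]
orientation: [0.635, 0.647, -0.295, 0.302]
force: [-1.3, 7.1, 1.1]
gripper_width: 0.384
finger_force: 29.8
```

Request:
drive_tool(
  commands=[
    [[-0.03, 0, 0.04, 0, 0, 0, 0], [-0.03, 0, 0.04, 0, 0, 0, 0], [0, 0, 0, 0, 0, 0, 0], [0, 0, 0, 0, 0, 0, 0], [0, 0, 0, 0, 0, 0, 0], [0, 0, 0, 0, 0, 0, 0], [0, 0, 0, 0, 0, 0, 0], [0, 0, 0, 0, 0, 0, 0], [0, 0, 0, 0, 0, 0, 0], [0, 0, 0, 0, 0, 0, 0]],
  ],
)

```text
time_s: 16.7
tool_pos: [0.5856, 0.1628, 0.1716]
orientation: [0.635, 0.647, -0.294, 0.301]
force: [-1.9, 11.5, 2.9]
gripper_width: 0.388
finger_force: 29.9
```

Request:
drive_tool(
  commands=[
    [[0.04, 0, 0.03, 0, 0, 0, 0], [0.03, 0, 0.02, 0, 0, 0, 0], [0, 0, 0, 0, 0, 0, 0], [0, 0, 0, 0, 0, 0, 0], [0, 0, 0, 0, 0, 0, 4.4], [0, 0, 0, 0, 0, 0, 5.2], [0, 0, 0, 0, 0, 0, 5.2], [0, 0, 0, 0, 0, 0, 5.2], [0, 0, 0, 0, 0, 0, 5.2], [0, 0, 0, 0, 0, 0, 5.2]],
  ],
)

```text
time_s: 17.7
tool_pos: [0.5856, 0.1606, 0.1699]
orientation: [0.635, 0.647, -0.296, 0.302]
force: [0.0, -0.4, 0.9]
gripper_width: 0.554
finger_force: 0.0
```

Run:
```python
from plan import *
o=get_obs();p,R=pose();print(o['tool_pos'],o['force'],'grasp',p+.18*R.as_matrix()[:,2],o['gripper_width'],o['qpos'])
```

```text
[0.58556562 0.16064267 0.16989749] [ 0.03756634 -0.44907146  0.87843223] grasp [0.58821456 0.02273766 0.05424633] 0.554453205839469 [ 0.37941705  0.67525452  1.66210558 -0.83432788  1.31694179  0.80016488]
```

Request:
drive_tool(
  commands=[
    [[0, 0, -1, 0, 0, 0, 5.2], [0, 0, -2, 0, 0, 0, 5.2], [0, 0, -2, 0, 0, 0, 5.2], [0, 0, -2, 0, 0, 0, 5.2], [0, 0, -2, 0, 0, 0, 5.2], [0, 0, -3, 0, 0, 0, 3], [0, 0, -2, 0, 0, 0, 3], [0, 0, 0, 0, 0, 0, 2], [0, 0, 0, 0, 0, 0, 0], [0, 0, 0, 0, 0, 0, 0]],
  ],
)

```text
time_s: 18.7
tool_pos: [0.5831, 0.2675, 0.2592]
orientation: [0.634, 0.647, -0.297, 0.301]
force: [0.6, -0.3, -0.3]
gripper_width: 0.166
finger_force: 0.0
```

Run:
```python
from plan import *
S,T=get_image('scene'),get_image('top')
cv2.imwrite('pics/p5.png',np.hstack([cv2.resize(S['img'][130:240,250:370,::-1],(400,367),interpolation=cv2.INTER_CUBIC),cv2.resize(T['img'][150:230,285:372,::-1],(400,367),interpolation=cv2.INTER_CUBIC)]))
```

```text
(no output)
```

View pics/p5.png

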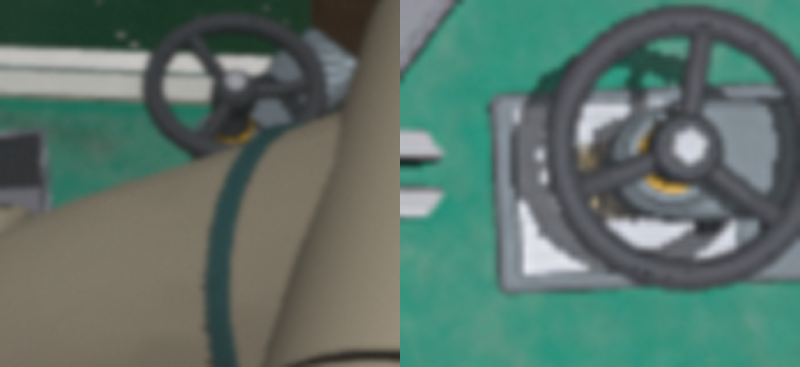

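Right half: the block is in the throat, its brass-screwed ledge showing at (595,200) under the wheel rim, with the fingers clear at (420,170). The left view is blocked by the arm.

Run:
```python
from plan import *
T=get_image('top')
f=lambda u,v:(285+(u-400)*87/400,150+v*80/367)
print('ledge edge',onz(T,f(583,185),.058))
c=onz(T,f(690,147),.225); 
for uv in [(701,40),(585,188),(780,212)]:
    q=onz(T,f(*uv),.223)-c; print('spoke',np.degrees(np.arctan2(q[1],q[0])),np.hypot(q[0],q[1]))
cw=np.array([.588,.013]); ph=np.radians(165); r=cw+.05*np.array([np.cos(ph),np.sin(ph)])
Q=tool([0,0,-1],[-np.cos(ph),-np.sin(ph),0])
plan([([.575,.25,.40],None,4,0),([.56,.17,.46],Q,7,0),([*r,.450],Q,4,0),([*r,.4335],Q,5,0)])
```

```text
ledge edge [0.5853771  0.03829069 0.058     ]
spoke -7.7132053645238825 0.04252692697953066
spoke 110.16123837603344 0.043760550809300275
spoke -126.78047737212555 0.0433809776191554
[[[-3,-0.2,-1.9,0,0,0,0],[-2.9,-0.2,-2,0,0,0,0],[-3,-0.3,-1.9,0,0,0,0],[-3,-0.2,-1.9,0,0,0,0],[-1.4,-0.2,0.3,1,7.1,2.2,0],[-1.4,-0.2,0.2,1,7.1,2.1,0],[-1.4,-0.1,-0.1,1,7.1,2.2,0],[-1.5,-0.1,-0.2,1,7.1,2.1,0],[-1.4,0,-0.3,1,7.1,2.2,0],[-1.3,0,-0.6,1,7.1,2.1,0]]]
[[[-1.3,0,-0.7,1,7.1,2.2,0],[-3.6,0.5,0.3,0,0,0,0],[-3.6,0.4,0.2,0,0,0,0],[-3.6,0.5,0.3,0,0,0,0],[-3.6,0.4,0.2,0,0,0,0],[0,0,0.3,0,0,0,0],[0,0,0.4,0,0,0,0],[0,0,0.3,0,0,0,0],[0,0,0.3,0,0,0,0],[0,0,0.4,0,0,0,0]]]
end [0.5394 0.026  0.4332] max [3.6 0.5 2.  1.  7.1 2.2]
```

Request:
drive_tool(
  commands=[
    [[-3, -0.2, -1.9, 0, 0, 0, 0], [-2.9, -0.2, -2, 0, 0, 0, 0], [-3, -0.3, -1.9, 0, 0, 0, 0], [-3, -0.2, -1.9, 0, 0, 0, 0], [-1.4, -0.2, 0.3, 1, 7.1, 2.2, 0], [-1.4, -0.2, 0.2, 1, 7.1, 2.1, 0], [-1.4, -0.1, -0.1, 1, 7.1, 2.2, 0], [-1.5, -0.1, -0.2, 1, 7.1, 2.1, 0], [-1.4, 0, -0.3, 1, 7.1, 2.2, 0], [-1.3, 0, -0.6, 1, 7.1, 2.1, 0]],
  ],
)

```text
time_s: 19.85
tool_pos: [0.5619, 0.1811, 0.4523]
orientation: [0.781, 0.622, -0.042, 0.043]
force: [0.2, 0.3, 0.3]
gripper_width: 0.007
finger_force: 0.0
```

Request:
drive_tool(
  commands=[
    [[-1.3, 0, -0.7, 1, 7.1, 2.2, 0], [-3.6, 0.5, 0.3, 0, 0, 0, 0], [-3.6, 0.4, 0.2, 0, 0, 0, 0], [-3.6, 0.5, 0.3, 0, 0, 0, 0], [-3.6, 0.4, 0.2, 0, 0, 0, 0], [0, 0, 0.3, 0, 0, 0, 0], [0, 0, 0.4, 0, 0, 0, 0], [0, 0, 0.2, 0, 0, 0, 0], [0, 0, 0, 0, 0, 0, 0], [0, 0, 0, 0, 0, 0, 0]],
  ],
)

```text
time_s: 20.85
tool_pos: [0.5396, 0.0276, 0.4415]
orientation: [0.793, 0.609, 0.0, -0.0]
force: [0.1, 0.7, -0.2]
gripper_width: 0.005
finger_force: 0.0
```

Run:
```python
from plan import *
o=get_obs();p,R=pose();print(o['tool_pos'],o['force'],o['qpos'],R.as_matrix().round(3))
S,T=get_image('scene'),get_image('top')
cv2.imwrite('pics/p6.png',np.hstack([cv2.resize(S['img'][100:260,220:400,::-1],(400,356),interpolation=cv2.INTER_CUBIC),cv2.resize(T['img'][110:270,245:425,::-1],(400,356),interpolation=cv2.INTER_CUBIC)]))
```

```text
[0.53961175 0.02764928 0.4415357 ] [ 0.0571697   0.70242425 -0.1749792 ] [-7.78836919e-02  2.04413573e-01  1.51164561e+00  7.92915741e-04
  1.42512456e+00  1.82137390e-01] [[ 0.257  0.966  0.   ]
 [ 0.966 -0.257  0.001]
 [ 0.001  0.    -1.   ]]
```

View pics/p6.png

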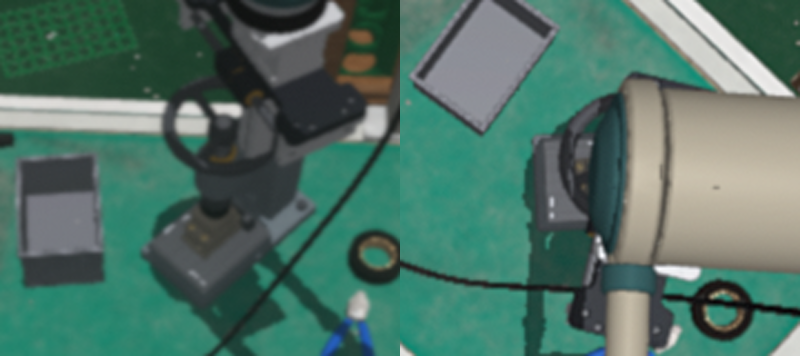

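The left half shows the block upright under the foot at (212,228), with the closed fingers above the rim at about (260,125). The cord is clear of the hand.

Request:
drive_tool(
  commands=[
    [[0, 0, 0.3, 0, 0, 0, 0], [0, 0, 0.3, 0, 0, 0, 0], [0, 0, 0.3, 0, 0, 0, 0], [0, 0, 0.1, 0, 0, 0, 0], [0, 0, 0.1, 0, 0, 0, 0], [0, 0, 0.1, 0, 0, 0, 0], [0, 0, 0.1, 0, 0, 0, 0], [0, 0, 0, 0, 0, 0, 0], [0, 0, 0, 0, 0, 0, 0], [0, 0, 0, 0, 0, 0, 0]],
  ],
)

```text
time_s: 21.95
tool_pos: [0.5395, 0.0267, 0.4291]
orientation: [0.793, 0.609, 0.001, 0.0]
force: [-0.7, 0.5, 3.8]
gripper_width: 0.005
finger_force: 2.1
```

Request:
drive_tool(
  commands=[
    [[0, 0, -1, 0, 0, 0, 3], [0, 0, -1, 0, 0, 0, 3], [0, 0, -0.4, 0, 0, 0, 3], [0, 0, 0, 0, 0, 0, 3], [0, 0, 0, 0, 0, 0, 3], [0, 0, 0, 0, 0, 0, 3], [0, 0, 1, 0, 0, 0, 3], [0, 0, 1.2, 0, 0, 0, 3], [0, 0, 1.2, 0, 0, 0, 3], [0, 0, 0.5, 0, 0, 0, 3]],
  ],
)

```text
time_s: 22.95
tool_pos: [0.539, 0.0267, 0.4113]
orientation: [0.793, 0.609, -0.001, -0.001]
force: [-1.1, -0.3, 0.3]
gripper_width: 0.318
finger_force: 0.0
```

Request:
drive_tool(
  commands=[
    [[0, 0, 0.5, 0, 0, 0, 3], [0, 0, 0, 0, 0, 0, 3], [0, 0, 0, 0, 0, 0, 3], [0, 0, 0, 0, 0, 0, 1.5], [0, 0, 0, 0, 0, 0, 0], [0, 0, 0, 0, 0, 0, 0], [0, 0, 0, 0, 0, 0, 0], [0, 0, 0, 0, 0, 0, 0], [0, 0, 0, 0, 0, 0, 0], [0, 0, 0, 0, 0, 0, 0]],
  ],
)

```text
time_s: 23.95
tool_pos: [0.539, 0.027, 0.409]
orientation: [0.793, 0.609, 0.0, -0.001]
force: [-4.2, 2.5, 5.0]
gripper_width: 0.131
finger_force: 29.4
```

```bash
cat >> plan.py <<'E'
def arc(cw,deg,n,g,lead=.024/360):
    # rotate the tool clockwise about the vertical axis through cw, sinking by the lead
    p,R=pose(); w=[]
    # one turn step per row, same row each time in tool axes
    M=Ro.from_euler('z',-deg/n,degrees=True); c=np.array([*cw,0])
    for k in range(n):
        q=c+M.apply(p-c); q[2]=p[2]-deg/n*lead; Q=M*R
        w.append((*R.inv().apply(q-p)*100,*(R.inv()*Q).as_rotvec(degrees=True))); p,R=q,Q
    print(np.array(w[0]).round(3),np.array(w[-1]).round(3),'end',p)
E
python3 - <<'E'
from plan import *
o=get_obs();p,R=pose();print(o['tool_pos'],o['force'],o['ft_torque'],o['gripper_width'],o['finger_force'])
print(np.hypot(*(p[:2]-[.588,.013])),np.degrees(np.arctan2(p[1]-.013,p[0]-.588)),R.as_matrix().round(4))
arc([.588,.013],112,14,0)
E
```

```text
[0.53902814 0.02702337 0.40900967] [-4.22263987  2.52761131  4.96458539] [0.43068501 0.77057728 0.09146607] 0.1309395221666218 29.380579430799116
0.0509401431147469 164.02063481183478 [[ 2.585e-01  9.660e-01 -3.000e-04]
 [ 9.660e-01 -2.585e-01  1.300e-03]
 [ 1.200e-03 -6.000e-04 -1.000e+00]]
[ 7.08e-01  6.20e-02  5.40e-02 -1.00e-02  5.00e-03  8.00e+00] [ 7.08e-01  6.20e-02  5.40e-02 -1.00e-02  5.00e-03  8.00e+00] end [0.61934742 0.05315267 0.40154301]
```

Request:
drive_tool(
  commands=[
    [[0.7, 0.05, 0.05, 0, 0, 8, 0], [0.7, 0.05, 0.05, 0, 0, 8, 0], [0.7, 0.05, 0.06, 0, 0, 8, 0], [0.7, 0.05, 0.05, 0, 0, 8, 0], [0.7, 0.05, 0.05, 0, 0, 8, 0], [0.7, 0.05, 0.06, 0, 0, 8, 0], [0.7, 0.05, 0.05, 0, 0, 8, 0], [0, 0, 0, 0, 0, 0, 0], [0, 0, 0, 0, 0, 0, 0], [0, 0, 0, 0, 0, 0, 0]],
  ],
)

```text
time_s: 24.95
tool_pos: [0.5716, 0.0625, 0.4051]
orientation: [0.986, 0.165, 0.001, -0.002]
force: [-2.4, 5.6, 3.4]
gripper_width: 0.128
finger_force: 30.4
```

```bash
cat > st.py <<'E'
from plan import *
o=get_obs();p,R=pose();print(o['tool_pos'],o['force'],o['ft_torque'],o['gripper_width'],o['finger_force'],o['qpos'])
y=R.as_matrix()[:,1]
print('r',np.hypot(*(p[:2]-[.588,.013])),'phi',np.degrees(np.arctan2(p[1]-.013,p[0]-.588)),'yaw+180',np.degrees(np.arctan2(y[1],y[0]))+180)
E
python3 st.py
```

```text
[0.57162594 0.06249778 0.40509003] [-2.40925626  5.60335478  3.35521603] [ 1.02209693  0.59383402 -0.19671456] 0.12787097799890665 30.381629168987274 [-0.01363265  0.27546488  1.5045328   0.00473119  1.3612257   1.22529564]
r 0.05213578402881739 phi 108.30442013828113 yaw+180 108.95852331573033
```

Request:
drive_tool(
  commands=[
    [[0.7, 0.05, 0.05, 0, 0, 8, 0], [0.7, 0.05, 0.05, 0, 0, 8, 0], [0.7, 0.05, 0.06, 0, 0, 8, 0], [0.7, 0.05, 0.05, 0, 0, 8, 0], [0.7, 0.05, 0.05, 0, 0, 8, 0], [0.7, 0.05, 0.06, 0, 0, 8, 0], [0.7, 0.05, 0.05, 0, 0, 8, 0], [0, 0, 0, 0, 0, 0, 0], [0, 0, 0, 0, 0, 0, 0], [0, 0, 0, 0, 0, 0, 0]],
  ],
)

```text
time_s: 25.95
tool_pos: [0.6183, 0.0545, 0.4013]
orientation: [0.948, -0.318, -0.0, -0.001]
force: [-2.6, 3.5, 3.0]
gripper_width: 0.131
finger_force: 30.6
```

```bash
python3 st.py
```

```text
[0.61828911 0.05449741 0.40133137] [-2.62188004  3.5198764   3.03916299] [ 0.80745436  0.57353998 -0.38362938] 0.13123205740323027 30.588648095726967 [-0.02504191  0.34642377  1.40886772  0.00299043  1.3860319   2.1918486 ]
r 0.0513757263892767 phi 53.87415565741911 yaw+180 52.94996649320234
```

Run:
```python
from plan import *
p,R=pose(); cw=np.array([.5885,.0135]); ph=np.radians(164)
t=cw+.05*np.array([np.cos(ph),np.sin(ph)])
def yaw(deg): return tool([0,0,-1],[-np.cos(np.radians(deg)),-np.sin(np.radians(deg)),0])
plan([(None,None,3,3),(p+[0,0,.045],R,2,3),([.58,.055,p[2]+.045],yaw(108),7,3),([*t,p[2]+.045],yaw(164),7,3),([*t,.4012],yaw(164),4,3),(None,None,2,3),(None,None,5,0)])
```

```text
[[[0,0,0,0,0,0,3],[0,0,0,0,0,0,3],[0,0,0,0,0,0,3],[0,-0.01,-2.25,0,0,0,3],[-0.01,0,-2.25,0,0,0,3],[-0.4,0.3,0,0,0,-7.9,3],[-0.5,0.3,0,-0.1,0,-7.8,3],[-0.5,0.2,0,0,0,-7.9,3],[-0.6,0.1,0,0,0,-7.9,3],[-0.5,0,0,0,0,-7.8,3]]]
[[[-0.6,0,0,-0.1,0,-7.9,3],[-0.5,-0.1,0,0,0,-7.8,3],[-0.7,0.2,0,0,0,-8,3],[-0.6,0.1,0,0,0,-8,3],[-0.7,0,0,0,0,-8,3],[-0.7,-0.1,0,0,0,-8,3],[-0.7,-0.1,0,0,0,-8,3],[-0.6,-0.3,0,0,0,-8,3],[-0.6,-0.4,0,0,0,-8,3],[0,0,1.1,0,0,0,3]]]
[[[0,0,1.2,0,0,0,3],[0,0,1.1,0,0,0,3],[0,0,1.1,0,0,0,3],[0,0,0,0,0,0,3],[0,0,0,0,0,0,3],[0,0,0,0,0,0,0],[0,0,0,0,0,0,0],[0,0,0,0,0,0,0],[0,0,0,0,0,0,0],[0,0,0,0,0,0,0]]]
end [0.5401 0.0276 0.4014] max [0.7  0.4  2.25 0.1  0.   8.  ]
```

Request:
drive_tool(
  commands=[
    [[0, 0, 0, 0, 0, 0, 3], [0, 0, 0, 0, 0, 0, 3], [0, 0, 0, 0, 0, 0, 3], [0, 0, -2.2, 0, 0, 0, 3], [0, 0, -2.3, 0, 0, 0, 3], [-0.4, 0.3, 0, 0, 0, -7.9, 3], [-0.5, 0.3, 0, 0, 0, -7.8, 3], [-0.5, 0.2, 0, 0, 0, -7.9, 3], [-0.6, 0.1, 0, 0, 0, -7.9, 3], [-0.5, 0, 0, 0, 0, -7.8, 3]],
  ],
)

```text
time_s: 26.95
tool_pos: [0.5911, 0.054, 0.4462]
orientation: [1.0, 0.023, 0.001, 0.0]
force: [0.4, 0.1, -0.1]
gripper_width: 0.317
finger_force: 0.0
```

Request:
drive_tool(
  commands=[
    [[-0.6, 0, 0, 0, 0, -7.9, 3], [-0.5, -0.1, 0, 0, 0, -7.8, 3], [-0.7, 0.2, 0, 0, 0, -8, 3], [-0.6, 0.1, 0, 0, 0, -8, 3], [-0.7, 0, 0, 0, 0, -8, 3], [-0.7, -0.1, 0, 0, 0, -8, 3], [-0.7, -0.1, 0, 0, 0, -8, 3], [-0.6, -0.3, 0, 0, 0, -8, 3], [-0.6, -0.4, 0, 0, 0, -8, 3], [0, 0, 0.1, 0, 0, 0, 3]],
  ],
)

```text
time_s: 27.95
tool_pos: [0.54, 0.0261, 0.4454]
orientation: [0.799, 0.601, 0.0, 0.001]
force: [1.6, 0.8, -1.2]
gripper_width: 0.319
finger_force: 0.0
```

```bash
python3 st.py
```

```text
[0.53997698 0.02612431 0.4453945 ] [ 1.56403458  0.80163388 -1.15193233] [-0.02532655 -0.07368991 -0.02477443] 0.3187461667531159 0.0 [-8.02918414e-02  2.02912667e-01  1.50416751e+00 -2.67671780e-04
  1.43318567e+00  1.99847705e-01]
r 0.04978411049454033 phi 164.71476665931687 yaw+180 163.95127990079155
```

Request:
drive_tool(
  commands=[
    [[0, 0, 0.3, 0, 0, 0, 0], [0, 0, 0.3, 0, 0, 0, 0], [0, 0, 0.3, 0, 0, 0, 0], [0, 0, 0.4, 0, 0, 0, 0], [0, 0, 0.4, 0, 0, 0, 0], [0, 0, 0.3, 0, 0, 0, 0], [0, 0, 0.2, 0, 0, 0, 0], [0, 0, 0.1, 0, 0, 0, 0], [0, 0, 0.1, 0, 0, 0, 0], [0, 0, 0, 0, 0, 0, 0]],
  ],
)

```text
time_s: 28.95
tool_pos: [0.5403, 0.0267, 0.4215]
orientation: [0.799, 0.602, 0.001, 0.0]
force: [0.1, 0.2, 0.8]
gripper_width: 0.0
finger_force: 0.2
```

Request:
drive_tool(
  commands=[
    [[0, 0, 0, 0, 0, 0, 0], [0, 0, 0, 0, 0, 0, 0], [0, 0, 0, 0, 0, 0, 0], [0, 0, -1, 0, 0, 0, 3], [0, 0, -1, 0, 0, 0, 3], [0, 0, -0.4, 0, 0, 0, 3], [0, 0, 0, 0, 0, 0, 3], [0, 0, 0, 0, 0, 0, 3], [0, 0, 0, 0, 0, 0, 3], [0, 0, 0, 0, 0, 0, 3]],
  ],
)

```text
time_s: 29.95
tool_pos: [0.5402, 0.0267, 0.4449]
orientation: [0.799, 0.602, 0.0, -0.0]
force: [-0.2, -0.2, 0.2]
gripper_width: 0.318
finger_force: 0.0
```

Request:
drive_tool(
  commands=[
    [[0, 0, 1.2, 0, 0, 0, 3], [0, 0, 1.2, 0, 0, 0, 3], [0, 0, 1.2, 0, 0, 0, 3], [0, 0, 0.8, 0, 0, 0, 3], [0, 0, 0, 0, 0, 0, 3], [0, 0, 0, 0, 0, 0, 0], [0, 0, 0, 0, 0, 0, 0], [0, 0, 0, 0, 0, 0, 0], [0, 0, 0, 0, 0, 0, 0], [0, 0, 0, 0, 0, 0, 0]],
  ],
)

```text
time_s: 30.95
tool_pos: [0.5394, 0.0274, 0.4016]
orientation: [0.798, 0.602, 0.0, -0.001]
force: [-4.6, 3.6, 3.1]
gripper_width: 0.133
finger_force: 29.1
```

```bash
python3 st.py
```

```text
[0.53940164 0.02735482 0.40158503] [-4.60100066  3.63074299  3.0550156 ] [0.55081102 0.83443726 0.18802873] 0.1326209842739733 29.12448541028425 [-0.0788907   0.22556519  1.5828596   0.00204148  1.33482901  0.1993059 ]
r 0.05067406739357062 phi 163.54409177999307 yaw+180 164.03316288662512
```

Request:
drive_tool(
  commands=[
    [[0.74, 0.05, 0.05, 0, 0, 8.5, 0], [0.74, 0.05, 0.06, 0, 0, 8.5, 0], [0.74, 0.06, 0.06, 0, 0, 8.5, 0], [0.74, 0.05, 0.05, 0, 0, 8.5, 0], [0.74, 0.06, 0.06, 0, 0, 8.5, 0], [0.74, 0.05, 0.06, 0, 0, 8.5, 0], [0.74, 0.06, 0.05, 0, 0, 8.5, 0], [0, 0, 0, 0, 0, 0, 0], [0, 0, 0, 0, 0, 0, 0], [0, 0, 0, 0, 0, 0, 0]],
  ],
)

```text
time_s: 31.95
tool_pos: [0.5754, 0.0633, 0.3974]
orientation: [0.992, 0.126, 0.0, -0.003]
force: [-4.5, 5.9, 2.1]
gripper_width: 0.133
finger_force: 30.4
```

```bash
python3 st.py
```

```text
[0.57535737 0.06328901 0.39743901] [-4.46735482  5.93578877  2.09321358] [ 1.26780817  0.59535508 -0.21354925] 0.13295318713855966 30.362249203026295 [-0.01262602  0.28565618  1.50909365  0.00616072  1.34736377  1.30406408]
r 0.051853842581109214 phi 104.11168195378728 yaw+180 104.48109387299714
```

Request:
drive_tool(
  commands=[
    [[0.7, 0.05, 0.05, 0, 0, 8, 0], [0.7, 0.05, 0.06, 0, 0, 8, 0], [0, 0, 0, 0, 0, 0, 0], [0, 0, 0, 0, 0, 0, 0], [0, 0, 0, 0, 0, 0, 3], [0, 0, 0, 0, 0, 0, 3], [0, 0, 0, 0, 0, 0, 3], [0, 0, 0, 0, 0, 0, 3], [0, 0, -2, 0, 0, 0, 3], [0, 0, -2.4, 0, 0, 0, 3]],
  ],
)

```text
time_s: 32.95
tool_pos: [0.5897, 0.0626, 0.4397]
orientation: [1.0, -0.013, -0.001, -0.0]
force: [0.1, -0.3, -0.1]
gripper_width: 0.315
finger_force: 0.0
```

```bash
python3 st.py
```

```text
[0.58967135 0.06264622 0.43972058] [ 0.14467345 -0.290241   -0.08148708] [0.03804136 0.04907953 0.05120692] 0.31531749713216767 0.0 [-1.14751340e-02  2.87029361e-01  1.40256637e+00  4.47978683e-05
  1.45372593e+00  1.58570930e+00]
r 0.049674344342375575 phi 88.0718542106877 yaw+180 88.48776978284188
```

Request:
drive_tool(
  commands=[
    [[0, 0, 0.1, 0, 0, 0, 0], [0, 0, 0.3, 0, 0, 0, 0], [0, 0, 0.4, 0, 0, 0, 0], [0, 0, 0.5, 0, 0, 0, 0], [0, 0, 0.4, 0, 0, 0, 0], [0, 0, 0.3, 0, 0, 0, 0], [0, 0, 0.2, 0, 0, 0, 0], [0, 0, 0.1, 0, 0, 0, 0], [0, 0, 0.1, 0, 0, 0, 0], [0, 0, 0, 0, 0, 0, 0]],
  ],
)

```text
time_s: 33.95
tool_pos: [0.5898, 0.063, 0.4164]
orientation: [1.0, -0.013, 0.0, -0.0]
force: [-0.1, 0.0, 0.9]
gripper_width: 0.008
finger_force: 0.0
```

Request:
drive_tool(
  commands=[
    [[0, 0, 0, 0, 0, 0, 0], [0, 0, 0, 0, 0, 0, 0], [0, 0, -1, 0, 0, 0, 0], [0, 0, -2, 0, 0, 0, 0], [0, 0, -3, 0, 0, 0, 0], [3, -2, -1, 0, 0, 0, 0], [3, -4, 0, 0, 0, 0, 0], [2, -4, 0, 0, 0, 0, 0], [0, -4, 0, 0, 0, 0, 0], [0, -3, 0, 0, 0, 0, 0]],
  ],
)

```text
time_s: 34.95
tool_pos: [0.6746, 0.2331, 0.4865]
orientation: [1.0, -0.013, 0.0, -0.001]
force: [-0.0, 0.4, -0.5]
gripper_width: 0.005
finger_force: 0.0
```

```bash
python3 st.py
python3 - <<'E'
from h import *
S,T=get_image('scene'),get_image('top')
cv2.imwrite('pics/p7.png',np.hstack([cv2.resize(S['img'][130:250,250:370,::-1],(400,400),interpolation=cv2.INTER_CUBIC),cv2.resize(T['img'][100:280,230:410,::-1],(400,400),interpolation=cv2.INTER_CUBIC)]))
E
```

```text
[0.67463141 0.2331335  0.48654952] [-0.04656544  0.41458254 -0.52097581] [ 0.00090519  0.00722698 -0.04334015] 0.005251418216154153 0.0 [2.35038721e-01 4.70107172e-01 1.00644791e+00 1.12964185e-03
 1.66390162e+00 1.83102443e+00]
r 0.2365666108426815 phi 68.51836159707901 yaw+180 88.56284077778234
```

View pics/p7.png

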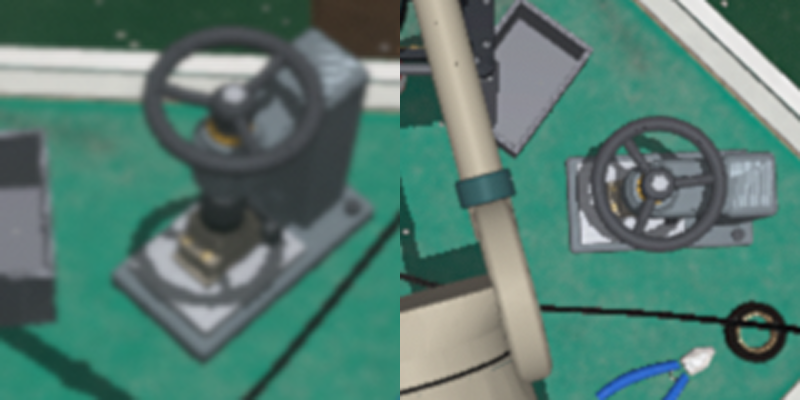

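The left half shows the foot resting on the upright block (foot at 225,213; block at 210,245), square on the bed. The hand is clear and the bin and cutters are in place.

Run:
```python
from h import *
S=get_image('scene')
f=lambda u,v:(250+u*.3,130+v*.3)
for p,z in [((177,252),.058),((212,280),.058),((180,241),.058)]: print(onz(S,f(*p),z))
a,b=[np.array(proj(S,[.588+s*.018,.041,.03])) for s in(-1,1)]
print([((q-[250,130])/.3).round() for q in(a,b)], [((np.array(proj(S,[.588+s*.018,.041,.058]))-[250,130])/.3).round() for s in(-1,1)])
```

```text
[0.59390097 0.04948081 0.058     ]
[0.56139089 0.04718198 0.058     ]
[0.59902392 0.04177812 0.058     ]
[array([208., 287.]), array([173., 255.])] [array([210., 267.]), array([174., 234.])]
```

```bash
python3 -c "
from cell import *
print(close_job())"
```

```text
the job is handed in; nothing more can be done
None
```

The block is clamped upright against the back fence, squarely under the foot. By touching the rim I measured a total wheel descent of about 12.8 mm, so the foot should be pushed in about 5 mm. The hand is clear, and the job was handed in at about 35 s.

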